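# Shim a cabinet door in its face frame by feel

## Robot

A 7-joint arm with a two-finger parallel gripper is mounted at the origin on the work surface. World frame = base frame: x ahead of the robot, y to its left, z up, the work surface at z = 0. Lengths are in m, angles in rad, forces in N, time in s.
With the tool pointing down it reaches from about 0.35 to 0.9 m from the base axis. Payload 7.2 kg.
Tool frame: the origin (TCP) lies between the finger pads; the fingertips stand 25 mm ahead of it and the grasp point (between the pads) lies 6 mm ahead of it; z points along the fingers, y is the line along which they close (so a half turn about z gives the same grasp; the last joint's range is limited). The gripper opens to 88 mm and grips with 3 to 60 N. Pads are 20 mm wide; open, the fingers measure 115 mm over their backs; the gripper's body (75 mm by 178 mm) begins 61 mm behind the grasp point.
Start: joints at [-1.416, 0.411, -0.013, 1.596, 0.006, 1.134, -0.082], TCP at [0.138, 0.61, 0.209] pointing down, gripper open.
Joint ranges: [-2.95, 2.95], [-0.29, 1.99], [-1.47, 1.44], [0.14, 2.54], [-1.03, 4.17], [0.13, 1.85], [-2.86, 2.86]. Speed limits (rad/s): [2.39, 2.39, 3.01, 3.01, 3.14, 3.14, 3.14].

## Interface

Orientations are given as a unit quaternion [w, x, y, z].
In Python, from workcell import bot, claw, planner, get_state, vision, close_job gives the robot as it stands. Calls block until the motion is done:
- bot.goto(position, orientation): joint-space move of the TCP to a pose.
- bot.move_l(position, rot=None, rate=0.15, until_force=None): straight line of the TCP; rot=None keeps the orientation; rate is the mean speed in m/s. With until_force (N) it stops when the force on the tool has changed by that much, and returns True; else False.
- bot.move_joints(angles): joint-space move.
- claw.let_go() and claw.clamp(force=None): open the fingers fully, or close them until they stop; force is the grip in N (None keeps the last).
- bot.sleep(seconds).
- planner.inverse_kinematics(position, orientation): joint angles nearest the present ones, or None.
- get_state(): the state.
- vision.get_image(name): name is "scene" or "side" or "wrist"; returns (picture, depth): 480x640x3 uint8, red, green, blue; 480x640 float32, m along the optical axis (not along the pixel's ray), 0 where there is no reading.
- vision.camera_params(name): a dict with "fx", "fy", "cx", "cy" (pixels), "D" ([k1, k2, p1, p2, k3] as OpenCV has them; the pictures are not rectified), "R" (3x3) and "t" (3): a world point X has camera coordinates R X + t; the wrist camera has in their place "T_tool_cam" (4x4, takes a point from camera to tool coordinates, whose origin is the TCP and whose axes are the flange's). Camera axes: x right, y down, z forward; pixel columns grow to the right and rows downward; lengths in m; the calibration is good to about 2 mm. A picture is of the moment at which its call begins: read the wrist's pose just before it. camera_params takes no time and is no camera call.
A pose or a line that the arm cannot do raises bot.IKError and nothing moves.
- close_job(): hands the job in; it is judged then, once.
The state is a dict: "time": time; "joint_pos": joint angles; "dq": joint speeds; "tau": joint torques, N m; "ee_pos": TCP position; "tcp_rot": TCP orientation; "ft_force": force on the tool from outside, world axes, zero at the start; "moment": the same for the moment, N m; "grip_width": finger opening in m; "finger_force": force on a finger pad.
Only numpy, scipy, OpenCV 4.12 (cv2) and the standard library are available. Lean on these libraries where they do the work, as an engineer would, in place of code of your own. Each camera call takes 0.05 s, during which the arm holds its last target. There are 200 camera calls.

## Task

A small cabinet door is being fitted in its face frame on the bench: take the orange-handled taper feeler out of its rack, slide its blade straight down into the gap between the door and the frame at the red mark, and ease it in by feel until it drags on both sides with a push of about 7 N, never forcing it beyond about 15 N. Let go and leave the feeler standing snug in the gap by itself. Leave everything else alone and keep the gripper off the frame and the door.

Things in the scene. Friction and masses are not known exactly. Their poses are not given: they have to be found in the camera images.
- feeler: Taper feeler, 114 mm tall, about 90 g, upright in the rack at the start. Origin mid-tip; z runs up to the handle, x along the blade's width, y across its thickness. Steel blade 34 mm wide, 64 mm long, a symmetric wedge: 3 mm thick at the tip, growing 1 mm per 6 mm of length to 13.7 mm at the handle. Friction on wood about 0.55 to 0.75.
- feeler_grip (a point): Centre of the feeler's orange block handle, 89 mm above the tip. The handle measures 44 mm (feeler x) by 24 mm (y) by 50 mm tall, from 64 to 114 mm above the tip. Grip it firmly (about 30 N) so that it does not slip when pushed. Once pressed in it stays stuck by friction when let go.
- rack: Fixed dark wood rack, 70 mm high, 70 mm (x) by 61 mm (y) on a 100 by 90 mm foot, with an upright slot 42 mm (x) by 17 mm (y). Origin mid-underside. The blade hangs in the slot, the handle rests on the top; at the start the feeler's axes lie along the rack's. Lift the feeler straight up 70 mm or more to clear it.
- frame: Fixed light wood face frame lying flat, 240 (x) by 288 mm (y), on battens: underside 36, top 66 mm above the bench. Origin on the bench under its middle. It holds the darker door, top also at 66 mm. The gap to fill runs along x on the door's +y side, x -80 to +80 mm, open below down to the bench. Its frame side is rigid; the door yields on rubber buffers, 4 N per mm.
- mark (a point): Top edge of the frame's side of the gap, mid-length, by a red line across the wood (frame coordinates 0, 90, 66 mm). The gap runs from here towards the frame's -y, 6.5 to 11.5 mm wide at the top, different each time and not measured. Both its sides slope inward 1 mm per 12 mm of depth, like the blade, so it seats face to face.
- tape: Bystander: yellow tape roll lying flat, 90 mm across, 25 mm high.
- glue: Bystander: white glue bottle with a red cap, 54 mm across, 130 mm high.
- tin: Bystander: open steel tin, 72 mm across, 80 mm high.
- driver: Bystander: green-handled screwdriver lying on the bench.
There are look-alikes about, which are no part of the job. Leave any purple or yellow look-alike of the feeler alone.

How it is judged:
On the way, in this order (a step that is already met when the one before it is completed fails the run):
1. the feeler is lifted clear of the rack in the fingers (height (world z) of feeler above 0.07 m and contact force between the fingers and feeler above 1 N), for 0.1 s.
2. held in the fingers, the blade's tip is at least 5 mm down in the gap at the red mark, not yet snug (z of feeler in the frame of mark below -0.005 m and horizontal distance between feeler and mark below 0.035 m and contact force between the fingers and feeler above 1 N and contact force between feeler and frame below 6 N), for 0.05 s.
3. still held, the blade is pressed in snug (contact force between feeler and frame above 6 N and z of feeler in the frame of mark below -0.01 m and contact force between the fingers and feeler above 1 N), for 0.1 s.
At the end, for the whole second after the job is handed in: The feeler stands released and at rest in the gap within 35 mm of the red mark, tip 15 mm or more below the frame's top, upright within 0.12 rad, in line with the gap within 0.15 rad, and snug: frame and door together press on it with 6 to 20 N (as a push of about 4 to 11 N leaves it) (contact force between feeler and frame between 6 and 20 N and z of feeler in the frame of mark below -0.015 m and horizontal distance between feeler and mark below 0.035 m and angle between feeler's own z axis and vertical below 0.12 rad and angle between the x axis of feeler and the x axis of frame, either way round below 0.15 rad and contact force between the fingers and feeler below 0.05 N and linear speed of feeler below 0.01 m/s); the robot touches nothing.
It fails at once if the feeler is forced: the frame and the door together press on it with more than 30 N (contact force between feeler and frame above 30 N).
It fails at once if the robot itself pushes on the frame or the door (contact force between any of the fingers, the arm and frame above 3 N).
It fails at once if a bystander is moved more than 20 mm (distance of any of tape, glue, tin, driver from where it was at the start of the episode above 0.02 m).
It also fails if it takes over 46 s, if anything falls off the work surface, if the arm or the gripper's body presses on something with over 40 N, if the wrist force passes 120 N, or if a joint passes its speed limit or range.

## Working session

There is one attempt and no reset: what is moved stays moved. The work goes in short steps, each a Python script; the robot and the scene stay as the last script left them, time stands still between calls to the robot, and variables do not carry over. Pictures are saved under pics/ and viewed, at most 10 in all, crops included, and the job is handed in when it is done.

```bash
mkdir -p pics; ls; python3 - <<'E'
from workcell import *
import cv2,numpy as np
for n in ("scene","side"):
    p,d=vision.get_image(n); cv2.imwrite(f"pics/{n}0.png",p[:,:,::-1]); np.savez(f"{n}0.npz",p=p,d=d)
    print(n,vision.camera_params(n))
print(vision.camera_params("wrist")); print(get_state())
E
```

```text
pics
scene {'fx': 491.7870463995882, 'fy': 491.7870463995882, 'cx': 318.2001870336349, 'cy': 230.1512916309391, 'D': array([-0.03922917,  0.        ,  0.        ,  0.        ,  0.        ]), 'R': array([[-0.19611249,  0.98041685, -0.01796353],
       [ 0.62451005,  0.11075512, -0.77312386],
       [-0.7559941 , -0.16283765, -0.63400064]]), 't': array([ 0.16351815, -0.26678902,  1.5973982 ])}
side {'fx': 557.369766672826, 'fy': 557.369766672826, 'cx': 325.9489104779246, 'cy': 242.90538769363567, 'D': array([-0.01984971,  0.        ,  0.        ,  0.        ,  0.        ]), 'R': array([[-0.9849542 , -0.17278716, -0.00313272],
       [-0.08530935,  0.50190164, -0.8607073 ],
       [ 0.15029149, -0.84749002, -0.50909049]]), 't': array([0.52452126, 0.12077569, 1.0085185 ])}
{'fx': 371.2458309973535, 'fy': 371.2458309973535, 'cx': 320.6881824868358, 'cy': 241.7463964634668, 'D': array([-0.04379054,  0.        ,  0.        ,  0.        ,  0.        ]), 'T_tool_cam': array([[-1.46474812e-04, -9.54696287e-01, -2.97581885e-01,
         8.23967980e-02],
       [ 9.99999973e-01, -8.64101977e-05,
[... 220 characters left out ...]
me': 0.1, 'joint_pos': array([-1.41621524,  0.41180394, -0.01272411,  1.59696172,  0.00560112,
        1.13428293, -0.08219653]), 'dq': array([ 0.00160425,  0.00086085,  0.00103273, -0.00446127, -0.00015064,
       -0.0012871 ,  0.00047025]), 'tau': array([ 3.89778535e-03, -5.89098144e+01,  6.44327737e-01, -2.91714388e+01,
       -5.38030593e-02,  1.42968664e-02,  4.59921773e-05]), 'ee_pos': array([0.13801689, 0.60908597, 0.2080025 ]), 'tcp_rot': array([-3.08798987e-05,  1.11140803e-01,  9.93804416e-01, -7.09486444e-04]), 'ft_force': array([-0.29695962,  0.18372637,  0.36384892]), 'moment': array([ 0.03659471, -0.01621267, -0.04066598]), 'finger_force': 0.0, 'grip_width': 0.0881744803136619}
```

View pics/scene0.png

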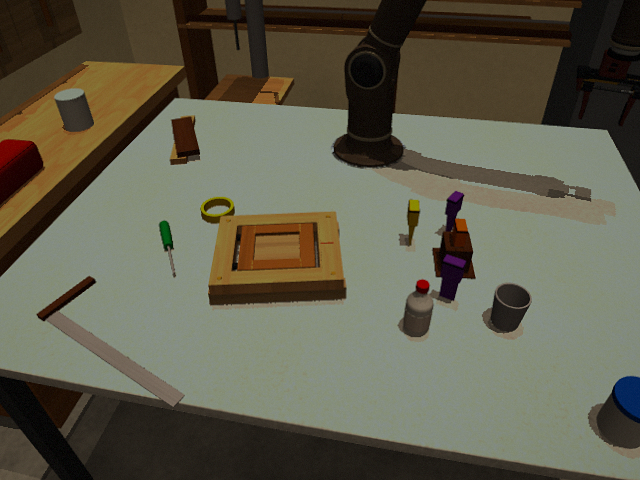

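View pics/side0.png

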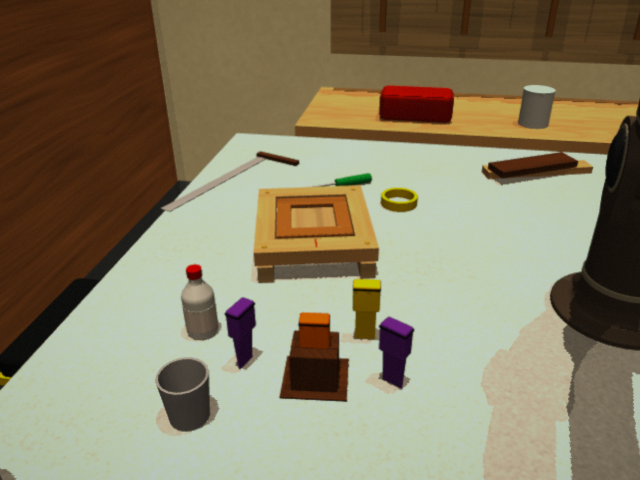

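Scene view: the feeler candidates are orange (459,230) standing in the dark rack, purple (454,207) and (452,275), and yellow (413,215). Side view: orange (315,330) in the rack, purple (241,320) and (396,340), yellow (367,300). The orange one in the rack fits the description. The red mark is at side (316,242). I'll measure and make an enlarged confirming crop.

```bash
cat > h.py <<'E'
from workcell import *
import cv2,numpy as np
from scipy.spatial.transform import Rotation as Ro
def rot(yaw): # tool down, tool y axis at angle yaw
    y=np.array([np.cos(yaw),np.sin(yaw),0]); z=np.array([0,0,-1.]); x=np.cross(y,z)
    return np.c_[x,y,z]
def quat(yaw):
    q=Ro.from_matrix(rot(yaw)).as_quat(); return np.r_[q[3],q[:3]]
def pose_wc(st):
    q=st['tcp_rot']; T=np.eye(4); T[:3,:3]=Ro.from_quat(np.r_[q[1:],q[0]]).as_matrix(); T[:3,3]=st['ee_pos']; return T
def cam(name,st=None):
    c=vision.camera_params(name); K=np.array([[c['fx'],0,c['cx']],[0,c['fy'],c['cy']],[0,0,1]])
    if name=='wrist': T=pose_wc(st)@c['T_tool_cam']; R=T[:3,:3]; o=T[:3,3]
    else: R=c['R'].T; o=-R@c['t']
    return K,c['D'],R,o
def plane(uv,z,C):
    K,D,R,o=C
    n=cv2.undistortPoints(np.float64(uv).reshape(-1,1,2),K,D).reshape(-1,2)
    r=np.c_[n,np.ones(len(n))]@R.T; return o+r*((z-o[2])/r[:,2])[:,None]
def cloud(mask,d,C):
    K,D,R,o=C; v,u=np.nonzero(mask&(d>0))
    n=cv2.undistortPoints(np.float64(np.c_[u,v]).reshape(-1,1,2),K,D).reshape(-1,2)
    return o+(np.c_[n,np.ones(len(n))]*d[v,u][:,None])@R.T
def hsv(p): return cv2.cvtColor(p,cv2.COLOR_RGB2HSV)
def rect(P): 
    (c,s,a)=cv2.minAreaRect(np.float32(P[:,:2]*1000)); return np.round(c,1),np.round(s,1),round(a,1)
E
python3 - <<'E'
from h import *
for n,box in (("scene",(400,180,490,310)),("side",(220,270,420,400))):
    f=np.load(n+"0.npz");p,d=f['p'],f['d'];h=hsv(p);C=cam(n)
    H,S,V=h[...,0],h[...,1],h[...,2]
    B=np.zeros(d.shape,bool);B[box[1]:box[3],box[0]:box[2]]=1
    W=cloud(np.ones(d.shape,bool),np.where(d>0,d,1e-3),C).reshape(480,640,3)
    for nm,m in (("orange",B&(H>4)&(H<12)&(S>200)&(V>150)),("purple",B&(H>130)&(H<160)&(S>100)),("yellow",B&(H>22)&(H<34)&(S>150))):
        k,l,s,c=cv2.connectedComponentsWithStats(m.astype(np.uint8))
        for i in range(1,k):
            if s[i,4]<30: continue
            P=W[l==i]; t=P[P[:,2]>P[:,2].max()-.006]
            print(n,nm,c[i].round(),s[i,4],"zmax",P[:,2].max().round(3),rect(t),t.mean(0).round(3))
    fm=(abs(W[...,2]-.066)<.006)&(S>60)&(W[...,0]>.3); 
    k,l,s,c=cv2.connectedComponentsWithStats(fm.astype(np.uint8)); i=1+np.argmax(s[1:,4]); hull=W[l==i]
    print(n,"frame",rect(hull))
    r=((H<6)|(H>174))&(S>180)&(V>120)&(abs(W[...,2]-.066)<.01)
    k,l,s,c=cv2.connectedComponentsWithStats(r.astype(np.uint8))
    for i in range(1,k):
        if s[i,4]>4: print(n,"red",s[i],plane(c[i],.066,C).round(3), )
    for nm,z,uv in (("glue",.13,(422,286) if n=="scene" else (194,271)),("tin",.08,(512,298) if n=="scene" else (185,374))): print(nm,plane(uv,z,C).round(3))
p=np.load("side0.npz")['p'];cv2.imwrite("pics/crop.png",cv2.resize(p[190:400,210:430,::-1],None,fx=2.8,fy=2.8,interpolation=2))
E
```

```text
scene purple [453. 208.] 398 zmax 0.809 (array([1405.5,  129.4]), array([0., 0.]), 0.0) [1.405 0.129 0.809]
scene purple [451. 275.] 793 zmax 0.809 (array([1405.6,  129.5]), array([0., 0.]), 59.8) [1.406 0.129 0.809]
scene yellow [414. 205.] 104 zmax 0.117 (array([442.1, 155.3]), array([42.9, 21.7]), 6.0) [0.444 0.156 0.113]
scene frame (array([ 589. , -144.7]), array([247.2, 289. ]), 13.8)
glue [[0.726 0.183 0.13 ]]
tin [[0.678 0.365 0.08 ]]
side purple [241. 328.] 1289 zmax 0.618 (array([375.6, 884. ]), array([0., 0.]), 67.7) [0.376 0.884 0.618]
side purple [395. 349.] 1588 zmax 0.618 (array([375.4, 884. ]), array([0.1, 0. ]), 89.9) [0.375 0.884 0.618]
side yellow [366. 285.] 328 zmax 0.118 (array([439.4, 157.8]), array([42.4, 24.9]), 7.6) [0.439 0.158 0.115]
side yellow [357. 300.] 55 zmax 0.105 (array([457.1, 168.3]), array([2.3, 1.1]), 52.3) [0.457 0.169 0.103]
side frame (array([ 587.5, -146.7]), array([240.2, 299.2]), 13.8)
glue [[0.712 0.192 0.13 ]]
tin [[0.663 0.365 0.08 ]]
```

View pics/crop.png

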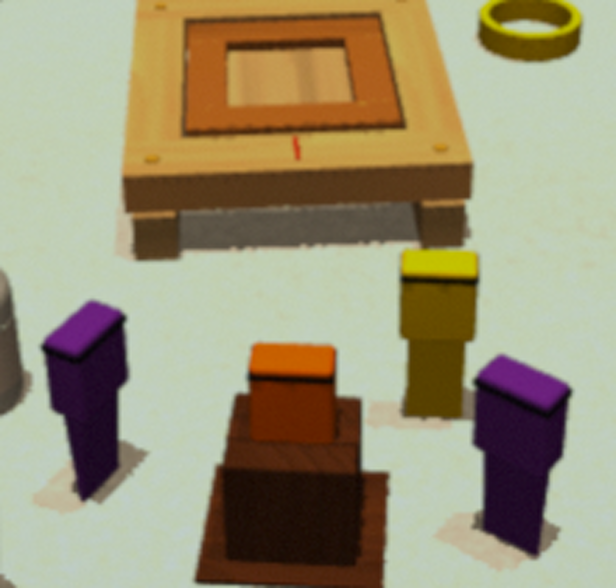

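The crop confirms it: the orange handle sits in the dark rack, with purple and yellow look-alikes standing loose around it. The red line is on the frame's near (+y world) side. Next I'll locate the handle and move above it.

```bash
python3 - <<'E'
from h import *
for n,box in (("scene",(400,180,490,310)),("side",(220,270,420,400))):
    f=np.load(n+"0.npz");p,d=f['p'],f['d'];h=hsv(p);C=cam(n)
    H,S,V=(h[...,i] for i in range(3))
    B=np.zeros(d.shape,bool);B[box[1]:box[3],box[0]:box[2]]=1
    for nm,m in (("orange",B&(H>4)&(H<18)&(S>150)&(V>130)),("purple",B&(H>130)&(H<160)&(S>100))):
        k,l,s,c=cv2.connectedComponentsWithStats(m.astype(np.uint8))
        for i in range(1,k):
            if s[i,4]<30: continue
            P=cloud(l==i,d,C); 
            if len(P)<10: print(n,nm,"few");continue
            t=P[abs(P[:,2]-.117)<.006]
            print(n,nm,c[i].round(),s[i],len(P),np.percentile(P[:,2],[2,98]).round(3),rect(t) if len(t)>5 else P.mean(0).round(3))
E
```

```text
scene orange [461. 224.] [456 219  12  11 106] 105 [0.011 0.121] (array([505.5, 262.9]), array([40.1, 21. ]), 4.5)
scene purple [453. 208.] [446 191  18  40 398] 397 [0.013 0.115] (array([426.9, 245.8]), array([ 29.8, 120. ]), 78.1)
scene purple [451. 275.] [440 254  27  46 793] 790 [0.004 0.114] (array([625.6, 246.3]), array([42.5, 24.1]), 67.9)
side orange [314. 318.] [299 313  31  11 312] 311 [0.117 0.122] (array([503. , 264.4]), array([42.6, 22.7]), 8.3)
side purple [241. 328.] [ 226  298   29   70 1289] 1284 [0.007 0.116] (array([618.9, 249.6]), array([41.5, 23.3]), 70.1)
side purple [395. 349.] [ 380  317   33   71 1588] 1582 [0.006 0.116] (array([385.8, 255.7]), array([24.3, 41.6]), 61.8)
```

```bash
python3 - <<'E'
from h import *
def look(x,y,z,yaw,n):
    bot.goto([x,y,z],quat(yaw)); bot.sleep(.3); st=get_state(); p,d=vision.get_image("wrist")
    cv2.imwrite(f"pics/{n}.png",p[:,:,::-1]); np.savez(n+".npz",p=p,d=d,q=st['tcp_rot'],e=st['ee_pos']); print(st['time'],st['ee_pos'],st['joint_pos'].round(2))
bot.goto([.504,.264,.30],quat(np.radians(97)))
look(.566,-.059,.16,np.radians(103.8),"wm")
bot.move_l([.53,.1,.25])
look(.504,.264,.22,np.radians(97),"wr")
E
```

```text
3.6 [ 0.56623419 -0.05821154  0.16023058] [-0.27  0.37  0.37  1.81 -0.16  0.99  1.98]
6.05 [0.50463807 0.26275791 0.2203675 ] [-0.76  0.31  0.25  1.74 -0.08  1.11  1.2 ]
```

View pics/wm.png

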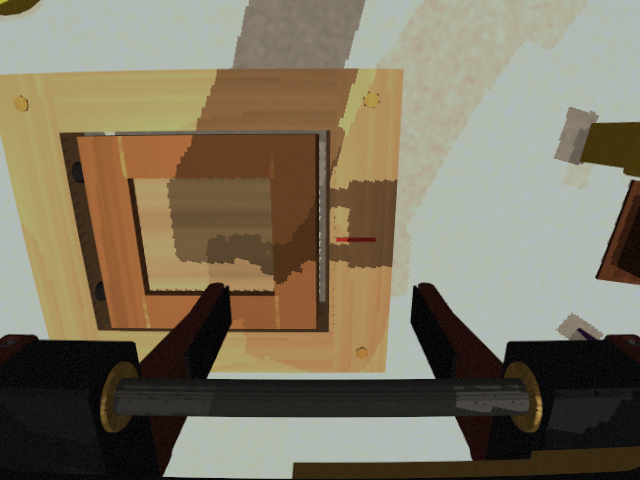

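View pics/wr.png

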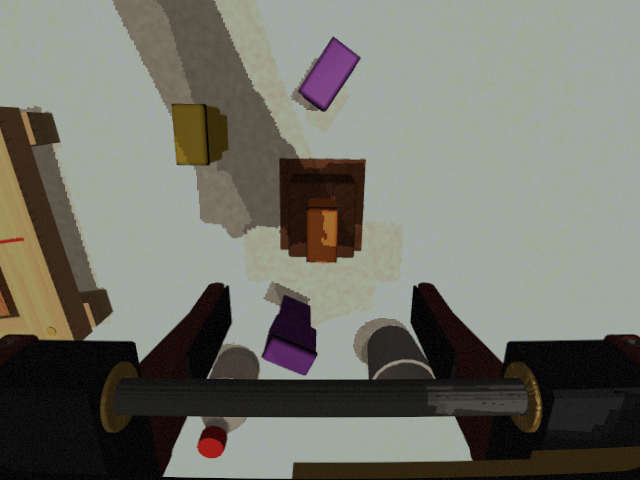

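wm: the red line spans (336–375,239) and the gap strip runs at columns ~319–329, rows 135–330. wr: the orange handle top is at about (322,235) in the rack, and both fingers straddle it clear of the look-alikes. I'll refine both positions.

```bash
python3 - <<'E'
from h import *
def ld(n):
    f=np.load(n+".npz"); return f['p'],f['d'],cam("wrist",dict(tcp_rot=f['q'],ee_pos=f['e']))
p,d,C=ld("wr");h=hsv(p);H,S,V=(h[...,i] for i in range(3))
m=(H>3)&(H<18)&(S>150); m[:, :295]=0;m[:,350:]=0;m[:180]=0;m[275:]=0
P=cloud(m,d,C);t=P[(P[:,2]>.112)&(P[:,2]<.13)];print("handle",len(t),t[:,2].mean(),rect(t))
p,d,C=ld("wm");h=hsv(p);H,S,V=(h[...,i] for i in range(3))
W=cloud(np.ones(d.shape,bool),np.where(d>0,d,1),C).reshape(480,640,3)
print("top z",np.median(W[150:160,345:380,2]),np.median(W[200:230,285:310,2]))
print((W[200,310:340,2]*1000).round(0)); print(p[200,310:340].tolist())
L=[];Rr=[]
for v in range(150,300,3):
    g=np.nonzero((W[v,312:336,2]<.0625))[0]+312
    if len(g): L.append([g[0]-.5,v]);Rr.append([g[-1]+.5,v])
zt=.066
for n,e in(("door",L),("frame",Rr)):
    X=plane(np.array(e),zt,C)[:,:2]; vx,vy,x0,y0=cv2.fitLine(np.float32(X),cv2.DIST_HUBER,0,.001,.001).ravel(); a=np.array([vx,vy])*np.sign(vx)
    print(n,np.degrees(np.arctan2(a[1],a[0])),"pt",x0,y0,"res",np.std((X-[x0,y0])@[-a[1],a[0]]))
r=((H<5)|(H>175))&(S>190)&(V>70);r[:,:333]=0;r[:,380:]=0;r[:230]=0;r[248:]=0
v,u=np.nonzero(r);X=plane(np.c_[u,v],zt,C)[:,:2];vx,vy,x0,y0=cv2.fitLine(np.float32(X),cv2.DIST_L2,0,.001,.001).ravel();print("red",len(u),u.min(),u.max(),np.degrees(np.arctan2(vy,vx)),x0,y0)
fm=(abs(W[...,2]-np.median(W[150:160,345:380,2]))<.004);fm[380:]=0
k,l,s,c=cv2.connectedComponentsWithStats(fm.astype(np.uint8));i=1+np.argmax(s[1:,4]);print("frame",rect(W[l==i]))
E
```

```text
handle 1694 0.12003309169989014 (array([503.7, 263.6]), array([43.7, 24.3]), 6.2)
top z 0.0665303186439134 0.06651424352108357
[68. 66. 67. 68. 64. 66. 60. 51. 42.  1.  1. -0.  1.  1. -0. -0. 42. 52.
 57. 64. 67. 66. 65. 65. 66. 68. 66. 67. 67. 66.]
[[101, 61, 35], [99, 61, 35], [99, 62, 34], [102, 64, 37], [87, 54, 28], [66, 39, 21], [47, 28, 15], [42, 31, 18], [41, 22, 12], [164, 164, 144], [121, 116, 102], [103, 95, 85], [104, 97, 85], [106, 99, 86], [103, 96, 84], [96, 83, 71], [74, 56, 42], [63, 44, 28], [66, 50, 34], [70, 49, 30], [98, 70, 45], [100, 72, 44], [101, 73, 48], [102, 76, 49], [101, 72, 48], [103, 75, 47], [107, 78, 49], [110, 81, 53], [107, 79, 49], [108, 77, 48]]
door 13.628247 pt 0.55236393 -0.06523204 res 0.000513710551887196
frame 14.214611 pt 0.5408641 -0.05808112 res 0.0007087535044905195
red 106 337 374 -75.86324 0.5597173 -0.03166354
frame (array([ 587.5, -144.4]), array([240.7, 290.1]), 13.7)
```

```bash
python3 - <<'E'
from h import *
x,y=.5037,.2636; q=quat(np.radians(96.2))
bot.goto([x,y,.18],q); bot.move_l([x,y,.104],rate=.1); bot.sleep(.2)
print(get_state()['ee_pos'],get_state()['grip_width'])
claw.clamp(30); bot.sleep(.3); s=get_state(); print(s['time'],s['grip_width'],s['finger_force'],s['ft_force'],s['ee_pos'])
bot.move_l([x,y,.26],rate=.12); s=get_state(); print(s['time'],s['grip_width'],s['finger_force'],s['ft_force'],s['ee_pos'])
q=quat(np.radians(103.9))
bot.goto([.5659,-.0567,.24],q); bot.move_l([.5659,-.0567,.182],rate=.1); bot.sleep(.4)
s=get_state(); p,d=vision.get_image("wrist"); print(s['time'],s['ee_pos'],s['ft_force'],s['moment'],s['finger_force'],s['joint_pos'].round(2))
np.savez("wh.npz",p=p,d=d,q=s['tcp_rot'],e=s['ee_pos'])
cv2.imwrite("pics/wh.png",cv2.resize(p[120:345,210:430,::-1],None,fx=2.6,fy=2.6,interpolation=2))
E
```

```text
[0.50405742 0.26383943 0.10466584] 0.08794670007194434
8.8083 0.023082974436403232 29.997376799583435 [ 0.42435643 -0.61406759 -0.68154617] [0.50368445 0.26358438 0.10398774]
10.2583 0.02301351053433547 29.996987879276276 [-0.67637464 -0.07640741 -1.13123774] [0.50333914 0.26342281 0.25921306]
12.6333 [ 0.56601915 -0.05671839  0.18225638] [-0.18467903 -1.50458181 -1.30321983] [ 0.04420802  0.04774139 -0.0301998 ] 29.996916353702545 [-0.29  0.35  0.4   1.79 -0.16  1.03  1.98]
```

View pics/wh.png

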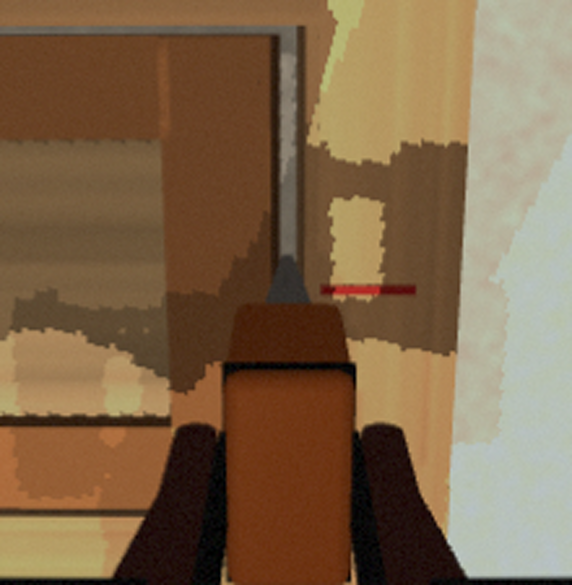

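Blade tip apex is at crop (288,258), centred in the gap (columns 273–305), so it's aligned. Now I'll lower it by feel, keeping the lateral force near zero.

```bash
cat > press.py <<'E'
from h import *
n=np.array([-np.sin(np.radians(13.9)),np.cos(np.radians(13.9)),0]); a=np.array([n[1],-n[0],0])
def avg(T=.12,k=6):
    F=[]
    for _ in range(k): bot.sleep(T/k); F.append(get_state()['ft_force'])
    F=np.mean(F,0); return np.array([F@a,F@n,F[2]])
E
python3 - <<'E'
from press import *
b=avg(.4,20); np.save("b.npy",b); print("base",b)
c=np.array([.5659,-.0567,.182]); q=quat(np.radians(103.9))
c[2]=.156; hit=bot.move_l(c,rate=.04,until_force=5); f=avg()-b; print(hit,f,get_state()['ee_pos'])
dz=.004
while not hit and c[2]>.104 and get_state()['time']<32:
    c[2]-=dz; hit=bot.move_l(c,rate=.02,until_force=5); f=avg(.1)-b; s=get_state(); print(round(s['time'],2),round(c[2],4),s['ee_pos'].round(4),f.round(2),s['finger_force'].round(1))
    if abs(f[1])>1.2: c+=n*np.clip(f[1]/8,-.4,.4)*1e-3
    if abs(f[2])>1.5: dz=.0015
    if f[2]>4 or abs(f[1])>6: break
np.save("c.npy",c)
E
```

```text
base [ 0.11966712 -0.12911086 -1.13267307]
False [-0.0462582  -0.06485677  0.25864977] [ 0.56613088 -0.05673991  0.15629602]Traceback (most recent call last):
  File "<stdin>", line 7, in <module>
AttributeError: 'float' object has no attribute 'round'
```

```bash
python3 - <<'E'
from press import *
b=np.load("b.npy"); hit=False
c=np.array([.5659,-.0567,.152]); dz=.004
while not hit and c[2]>.104 and get_state()['time']<32:
    c[2]-=dz; hit=bot.move_l(c,rate=.03,until_force=5); f=avg(.1)-b; s=get_state(); print(round(s['time'],2),round(c[2],4),s['ee_pos'].round(4),f.round(2),hit)
    if abs(f[1])>1.2: c+=n*np.clip(f[1]/8,-.4,.4)*1e-3
    if abs(f[2])>1.2: dz=.0015
    if f[2]>4 or abs(f[1])>6: break
np.save("c.npy",c)
E
```

```text
14.75 0.148 [ 0.5659 -0.0567  0.1479] [ 0.16 -0.07  0.25] False
15.13 0.144 [ 0.5659 -0.0567  0.144 ] [-0.29  0.55  0.53] False
15.52 0.14 [ 0.5659 -0.0568  0.14  ] [-0.32  0.19  0.14] False
15.9 0.136 [ 0.5659 -0.0567  0.136 ] [0.01 0.18 0.5 ] False
16.28 0.132 [ 0.5659 -0.0567  0.132 ] [-0.2   0.33  0.16] False
16.67 0.128 [ 0.5659 -0.0567  0.128 ] [-0.47 -0.05  0.24] False
17.05 0.124 [ 0.5659 -0.0567  0.124 ] [-0.1   0.2   0.48] False
17.43 0.12 [ 0.5659 -0.0567  0.1199] [-0.21  0.08 -0.33] False
17.82 0.116 [ 0.5659 -0.0569  0.1158] [ 0.8  -1.35 -1.28] False
18.17 0.1145 [ 0.5663 -0.057   0.1147] [ 0.93 -1.14  2.5 ] False
18.52 0.113 [ 0.5663 -0.057   0.1133] [ 0.94 -2.13  5.58] False
```

```bash
python3 - <<'E'
from press import *
b=np.load("b.npy"); c=np.load("c.npy")
for i in range(10):
    f=avg(.3,15)-b; s=get_state(); print(round(s['time'],2),c.round(4),s['ee_pos'].round(4),f.round(2))
    if f[2]>6.6 and abs(f[1])<1.3: break
    if f[2]>10: break
    if abs(f[1])>1: c+=n*np.clip(f[1]/8,-.3,.3)*1e-3
    if f[2]<6.6: c[2]-=.0004
    bot.move_l(c,rate=.01)
np.save("c.npy",c)
E
```

```text
18.77 [ 0.566  -0.0571  0.113 ] [ 0.5663 -0.0571  0.1133] [ 0.74 -2.24  6.58]
19.27 [ 0.5661 -0.0574  0.1126] [ 0.5662 -0.0573  0.1128] [ 0.23 -1.54  6.62]
19.77 [ 0.5661 -0.0576  0.1126] [ 0.5663 -0.0573  0.1128] [ 0.14 -1.28  6.41]
20.27 [ 0.5662 -0.0577  0.1122] [ 0.5662 -0.0574  0.1124] [ 0.55 -1.12  6.61]
```

```bash
python3 - <<'E'
from press import *
c=np.load("c.npy"); claw.let_go(); bot.sleep(.3); s=get_state(); print(s['grip_width'],s['finger_force'],s['ft_force'])
e=s['ee_pos']; bot.move_l([e[0],e[1],.26],rate=.12); bot.sleep(.3)
for nm in ("side","wrist"):
    p,d=vision.get_image(nm); sl=p[150:350,220:420] if nm=="side" else p[100:340,200:440]
    cv2.imwrite(f"pics/end_{nm}.png",cv2.resize(sl[:,:,::-1],(600,600) ,interpolation=2))
print(get_state()['time'])
E
python3 -c "
import cv2;cv2.imwrite('pics/end.png',cv2.resize(cv2.hconcat([cv2.imread('pics/end_side.png'),cv2.imread('pics/end_wrist.png')]),(800,400)))"
```

```text
0.08800566492055878 0.0 [-0.45030035  0.1334817  -0.26019964]
23.4417
```

View pics/end.png

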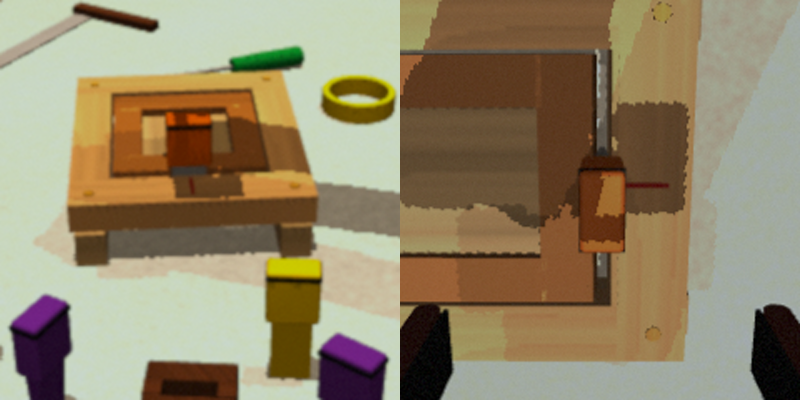

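The feeler stands upright in the gap at the red mark (handle at ~(602,205) right, ~(190,140) left), in line with it, and the gripper is clear.

```bash
python3 -c "
from workcell import *
print(close_job())"
```

```text
the job is handed in; nothing more can be done
None
```

The orange feeler is standing by itself in the gap at the red mark, pressed in at about 6.6 N, about 51 mm deep and released; the job was handed in at about 23 s, and no verdict came back.

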